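# Show a culture jar's side tag to the code camera with a hand mirror

## Task

The code camera has to photograph the lot tag on the side of the jar on its plate, and the jar must not be disturbed. Press the camera's palm button right down to its stop to start the delayed shot, then take the hand mirror out of its block and hold it upright about 10 cm straight out from the tag, level with it, angled so that the camera sees the tag in the middle of the mirror. Finish while still holding the mirror there, steady and touching nothing else; leave the jar and the spare jars and bottle where they stand.

Things in the scene. Friction and masses are not known exactly. Their poses are not given: they have to be found in the camera images.
- button_top (a point): middle of the top of the black palm button, a 40 mm mushroom head on a steel stem over a grey 74 mm square box; the top stands 85 mm above the bench when up
- button (a joint): how far the palm button is pressed, m: 0 is up, 0.010 is its stop; a spring resists, 2.4 N at the start rising to 8.4 N at the stop, and lifts it again when let go
- lens (a point): middle of the front glass of the code camera, 85 mm above the bench, at the far end of an aluminium base plate 150 mm wide and 8 mm thick. x runs along the plate away from the jar: the camera looks along -x at the jar, whose centre is about 235 mm in front of the lens; it sees 40 degrees to either side
- tag (a point): centre of the lot tag, a 26 mm white paper square with a black block code, 85 mm above the bench on the side of the jar, facing roughly left as seen from the robot and hidden from the camera. x points straight out of the tag; the jar's axis is 49 mm behind it; z up. A white paper strip runs from the tag over the shoulder on to the black cap, so that it shows from above which way the tag faces
- jar: the tagged jar, 96 mm in diameter, 152 mm tall, loose, about 0.75 kg, on a round rubber mat on the camera's plate, 10 mm above the bench; origin at the centre of its underside, z up, x towards the tag
- mirror_glass_mid (a point): middle of the front of the mirror's glass (76 mm wide, 80 mm tall): x points straight out of the glass, z up along the handle, y across. The steel-backed head is 82 mm wide, 86 mm tall and 6 mm thick and reaches 7 mm behind the front of the glass
- mirror_grip (a point): centre of the part of the mirror's handle to grip: a straight black handle 12 mm thick (along x) and 22 mm wide (along y), upright above the head; this point is 120 mm above and 4 mm behind the middle of the glass, 33 mm below the handle's top end and 59 mm above its lower end; same axes
- mirror: the hand mirror, loose, 0.16 kg; its origin is the middle of the front of the glass
- mirror_block: white plastic block 60 x 110 x 46 mm (x, y, z), fixed, in which the mirror stands head down and handle up; origin at the centre of its underside; its slot (86 x 8.5 mm) runs along y, floor at 8 mm: the head is about 38 mm deep in it and must be drawn straight up
- station: the camera's base plate with the rubber mat and camera, fixed; origin on the bench below the middle of the mat, x towards the camera
- spare_jar_a: spare jar without a tag, 96 mm in diameter, 152 mm tall, loose, on the right; leave it; origin at the centre of its underside
- spare_jar_b: a second spare jar, the same, loose, on the left; leave it; origin at the centre of its underside
- wash_bottle: white round bottle, 60 mm in diameter, 150 mm tall, loose, on the left beyond the mirror; leave it; origin at the centre of its underside
Things that resemble listed ones, but are neither listed nor needed, are in the scene too. Of the things that look like the mirror, the smaller one is meant.

How it is judged (in metres and radians):
On the way, in this order (a step that is already met when the one before it is completed fails the run):
1. the palm button is pressed down to its stop (value of joint button above 0.009 m), for 0.1 s.
2. the mirror is drawn out of its block, held by the fingers (height (world z) of mirror_glass_mid above 0.075 m and contact force between the fingers and mirror above 1 N), for 0.1 s.
At the end, for the whole second after the job is handed in: Fingers grip the mirror, at rest, off jar and plate, upright within 7 deg, glass 68-132 mm out from the tag, within 27 mm sideways and 25 mm in height, the tag's reflection to the lens on the glass (under 8 mm off its middle surely passes); jar moved under 10 mm, others under 20 mm; button up (x of mirror_glass_mid in the frame of tag between 0.068 and 0.132 m and y of mirror_glass_mid in the frame of tag between -0.027 and 0.027 m and z of mirror_glass_mid in the frame of tag between -0.025 and 0.025 m and x of tag in the frame of mirror_glass_mid above 0.03 m and x of lens in the frame of mirror_glass_mid above 0.1 m and angle between mirror_glass_mid's own z axis and vertical below 0.12 rad and ((y of lens in the frame of mirror_glass_mid between 0.04 and 0.06 m and y of tag in the frame of mirror_glass_mid between -0.029 and -0.016 m) or (y of lens in the frame of mirror_glass_mid between 0.06 and 0.08 m and y of tag in the frame of mirror_glass_mid between -0.039 and -0.013 m) or (y of lens in the frame of mirror_glass_mid between 0.08 and 0.1 m and y of tag in the frame of mirror_glass_mid between -0.049 and -0.012 m) or (y of lens in the frame of mirror_glass_mid between 0.1 and 0.12 m and y of tag in the frame of mirror_glass_mid between -0.061 and -0.015 m) or (y of lens in the frame of mirror_glass_mid between 0.12 and 0.14 m and y of tag in the frame of mirror_glass_mid between -0.073 and -0.02 m) or (y of lens in the frame of mirror_glass_mid between 0.14 and 0.16 m and y of tag in the frame of mirror_glass_mid between -0.069 and -0.026 m) or (y of lens in the frame of mirror_glass_mid between 0.16 and 0.18 m and y of tag in the frame of mirror_glass_mid between -0.057 and -0.033 m)) and contact force between the fingers and mirror above 2 N and contact force between mirror and jar below 0.1 N and contact force between mirror and station below 0.1 N and linear speed of mirror below 0.02 m/s and angular speed of mirror below 0.1 rad/s and distance of jar from where it was at the start of the episode below 0.01 m and value of joint button below 0.003 m and distance of each of spare_jar_a, spare_jar_b, wash_bottle from where it was at the start of the episode below 0.02 m); the arm keeps its last pose, push and grip.
It fails at once if the tagged jar is shifted by over 15 mm or tipped (distance of jar from where it was at the start of the episode above 0.015 m or angle between jar's own z axis and vertical above 0.2 rad).
It fails at once if a spare jar or the bottle is shifted by over 30 mm (distance of any of spare_jar_a, spare_jar_b, wash_bottle from where it was at the start of the episode above 0.03 m).
It also fails if it takes over 45 s, if anything falls off the work surface, if the arm or the gripper's body presses on something with over 40 N, if the wrist force passes 120 N, or if a joint passes its speed limit or range.

## Robot

A 6-joint arm with a two-finger parallel gripper is mounted at the origin on the work surface. World frame = base frame: x ahead of the robot, y to its left, z up, the work surface at z = 0. Lengths are in m, angles in degrees, forces in N, time in s.
With the tool pointing down it reaches from about 0.4 to 0.825 m from the base axis. Payload 7 kg.
Tool frame: the origin (TCP) lies on the centre line of the jaws, within the pads' length; the fingertips stand 11 mm ahead of it and the grasp point (between the pads) lies 8 mm behind it; z points along the fingers, y is the line along which they close (so a half turn about z gives the same grasp; the last joint's range is limited). The gripper opens to 88 mm and grips with 3 to 60 N. Pads are 19 mm wide; open, the fingers measure 130 mm over their backs; the gripper's body (78 mm by 193 mm) begins 47 mm behind the grasp point.
Start: joints at [16.507, 20.546, 0.682, 0, -70.136, -16.507], TCP at [0.675, -0, 0.238] pointing down, gripper open.
Joint ranges: [-176.03, 176.03], [-82.01, 121.73], [-58.28, 71.71], [-173.87, 95.51], [-174.79, -0.11], [-173.66, 173.66]. Speed limits (degrees/s): [136.94, 136.94, 172.46, 180, 180, 180].

## Interface

Orientations are given as [roll, pitch, yaw] about the fixed x, y, z axes, in that order (R = Rz(yaw) Ry(pitch) Rx(roll)).
In Python, from plant import r, capture, camera_model, job gives the robot as it stands.
- The arm moves only by the tool drive_tool, never from a script. Its argument "increments" is a list that holds one entry, the list of rows, each a list of 5 numbers: the gripper's target within -1 to 1 (fully open at 1, half-way at 0, shut at -1), then the shift along the tool's x, y, z scaled (see below), then the turn about the tool's z scaled (see below). In form: [[[gripper, tx, ty, tz, roll], ...]]. A call has 1 to 5 rows; each row is the pose to reach, as a shift and turn from the pose commanded when the call began, along the tool's axes at that moment, turning the shorter way round; what a row does not reach only later rows make up. The controller multiplies each number of a shift by 120 mm and each number of a turn by 360 degrees. A row lasts 1/8 s, in which the tool goes at most 62.5 mm and 10.7 degrees, less where a joint would pass 70% of its speed; a pose out of reach is approached as far as the arm can. A call with a number of a shift or a turn outside -1 to 1 is refused whole. A call with a gripper value outside its range is refused whole. The fingers move at their own pace and stop on an object; "squeeze" is the grip in N (left out, the last holds). Time passes only in rows, so rows that repeat a pose let the fingers close. It gives the time, the measured TCP pose, the force, the opening and the grip force at its end, in the units of the state.
- r.get_state(): the state, without advancing time (a new reading comes with each control period).
- capture(name): name is "scene" or "side" or "wrist"; returns the picture (420x560x3 uint8, red, green, blue); there is no depth.
- camera_model(name): a dict with "camera_matrix" (3x3 intrinsics, pixels), "rvec" (rotation vector, rad) and "tvec" (3), from world to camera coordinates, as OpenCV has them. Camera axes: x right, y down, z forward; pixel columns grow to the right and rows downward; lengths in m; the calibration is good to about 2 mm. A picture is of the moment at which its call begins: read the wrist's pose just before it. camera_model takes no time and is no camera call; for the wrist camera it gives the pose at the moment of the call.
- job.close_job(): hands the job in; it is judged then, once.
The state is a dict: "time_s": time; "joints": joint angles; "qd": joint speeds; "joint_torque": joint torques, N m; "tcp_pos": TCP position; "eef_rot": TCP orientation; "contact_force": force on the tool from outside, world axes, zero at the start; "moment": the same for the moment, N m; "gripper_width": finger opening in m; "gripper_force": force on a finger pad.
Only numpy, scipy, OpenCV 4.12 (cv2) and the standard library are available. Lean on these libraries where they do the work, as an engineer would, in place of code of your own. Each camera call takes 0.05 s, during which the arm holds its last target. There are 200 camera calls.

## Working session

There is one attempt and no reset: what is moved stays moved. The work goes in short steps, Python scripts to look and compute and a tool call to move; the robot and the scene stay as the last step left them, time stands still between calls to the robot, and variables do not carry over. Pictures are saved under pics/ and viewed, at most 10 in all, crops included, and the job is handed in when it is done.

Besides the shell and the picture viewer there is one more tool, called after "Call:" as name(argument=value, ...) on one line, values as JSON. drive_tool: Moves the arm, as the interface text tells. Its arguments: {"type":"object","properties":{"increments":{"type":"array"},"squeeze":{"type":"number"}},"required":["increments"]}

```bash
mkdir -p pics
cat > h.py <<'E'
import numpy as np, cv2
from plant import r, capture, camera_model, job
def snap(n,f):
    m=camera_model(n); im=capture(n); cv2.imwrite('pics/'+f+'.png',im[:,:,::-1]); np.save('pics/'+f+'.npy',np.array([m],dtype=object)); return im,m
def load(f): return cv2.imread('pics/'+f+'.png'), np.load('pics/'+f+'.npy',allow_pickle=True)[0]
def ray(m,p):
    K=np.array(m['camera_matrix']);R=cv2.Rodrigues(np.array(m['rvec'],float))[0];t=np.array(m['tvec'],float).ravel()
    d=R.T@np.linalg.inv(K)@np.array([p[0],p[1],1.]); return -R.T@t,d
def onz(m,p,z):
    c,d=ray(m,p); return c+d*(z-c[2])/d[2]
def proj(m,P):
    return cv2.projectPoints(np.array(P,float).reshape(-1,1,3),np.array(m['rvec'],float),np.array(m['tvec'],float),np.array(m['camera_matrix'],float),None)[0].reshape(-1,2)
def tri(ms,ps):
    A=np.zeros((3,3));b=np.zeros(3)
    for m,p in zip(ms,ps):
        c,d=ray(m,p);d=d/np.linalg.norm(d);M=np.eye(3)-np.outer(d,d);A+=M;b+=M@c
    return np.linalg.solve(A,b)
E
python3 - <<'E'
from h import *
s=r.get_state();print(s['tcp_pos'],s['eef_rot'])
a=[snap(n,n+'0') for n in('scene','side','wrist')]
for _,m in a: print(ray(m,(280,210)), m['camera_matrix'][0][0])
E
```

```text
[ 6.74525237e-01 -3.26504492e-05  2.36631572e-01] [ 1.79906278e+02 -7.78165361e-03 -9.00080346e+01]
(array([ 1.12866923, -0.11945491,  1.01161901]), array([-0.52485098,  0.1664583 , -0.83476782])) 384.0146965244484
(array([-0.21329933,  0.92650626,  1.27383036]), array([ 0.46576947, -0.53297022, -0.70642738])) 546.8960284794854
(array([ 0.67525007, -0.06957808,  0.38177662]), array([-0.00987125,  0.27977915, -0.96025642])) 340.78627707421276
```

View pics/scene0.png

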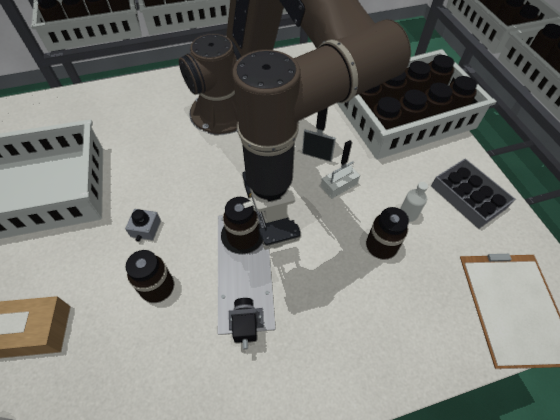

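View pics/side0.png

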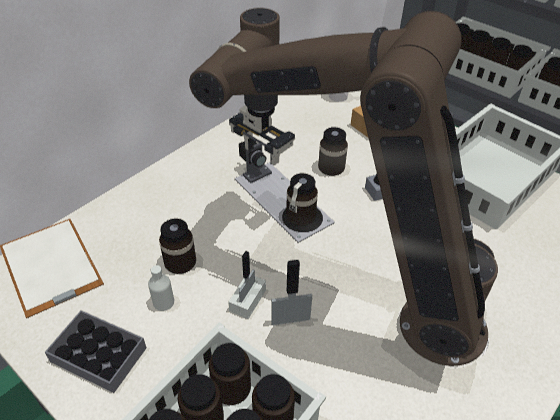

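View pics/wrist0.png

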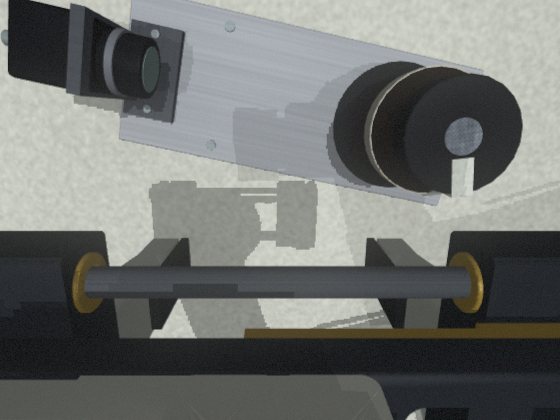

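The scene view shows the button at (142,218), the station with the jar at (242,225) and the code camera at (244,320), spare jars at (150,275) and (388,232), and the wash bottle at (414,203).

There are two mirror candidates. One is a small mirror standing in the white block, at scene (344,170) and side (246,280). The other is a larger dark panel with a handle, at scene (319,140) and side (292,300). The smaller one in the white block fits the description. I'll confirm that in an enlarged crop.

Run:
```python
from h import *
A,ms=load('scene0');B,md=load('side0');W,mw=load('wrist0')
f=lambda I,x,y,w,h,s:cv2.resize(I[y:y+h,x:x+w],None,fx=s,fy=s,interpolation=cv2.INTER_CUBIC)
top=np.hstack([f(A,295,90,80,60+50,2.5)[:275],f(B,205,235,120,110,2.5)[:275],f(A,112,195,60,55,5)[:275,:300]])
bot=np.hstack([f(W,320,55,210,160,2)[:320],f(W,70,10,130,120,2.9)[:320]])
w=max(top.shape[1],bot.shape[1]);h=min(320,bot.shape[0])
p=lambda I:cv2.copyMakeBorder(I,0,0,0,w-I.shape[1],cv2.BORDER_CONSTANT)
cv2.imwrite('pics/c1.png',np.vstack([p(top),p(bot)]));print(top.shape,bot.shape)
print('cap',onz(mw,(463,135),.162),'strip',onz(mw,(462,160),.162),onz(mw,(463,195),.162))
print('lens',onz(mw,(152,70),.085))
for p in[(130,0),(480,70),(120,140),(437,205)]:print('plate',onz(mw,p,.008))
print('btn',onz(ms,(141,216),.085),tri([ms,md],[(347,142),(246,251)]),'mirror handle top')
print(onz(ms,(347,142),.008+.153-.0+.04),'blk',onz(ms,(341,182),.046))
```

```text
(275, 800, 3) (320, 797, 3)
cap [ 0.55700957 -0.05504803  0.162     ] strip [ 0.55539708 -0.03916434  0.162     ] [ 0.55143694 -0.01587661  0.162     ]
lens [ 0.77684906 -0.10203591  0.085     ]
plate [ 0.81858497 -0.17459268  0.008     ]
plate [ 0.46599994 -0.11057769  0.008     ]
plate [ 0.84455156 -0.03954086  0.008     ]
plate [0.49264806 0.03346246 0.008     ]
btn [ 0.45130908 -0.31993287  0.085     ] [0.4553173  0.29169458 0.20653601] mirror handle top
[0.45093855 0.29479669 0.201     ] blk [0.47568808 0.28942549 0.046     ]
```

View pics/c1.png

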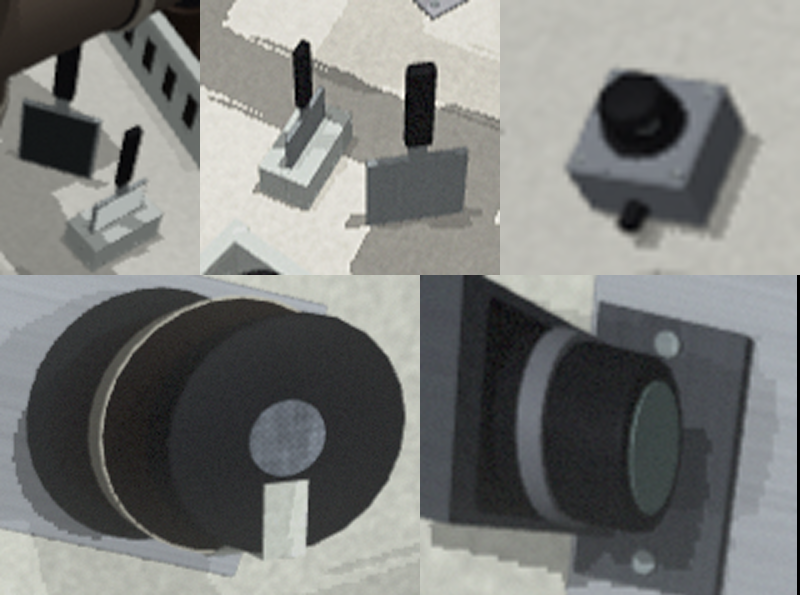

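The crops confirm that the smaller mirror stands in the white slotted block, with its rimmed glass facing the scene camera. The larger, free-standing one is the lookalike. My estimates from the images:

| Item | Position or direction |
|---|---|
| Jar | (0.557, -0.055) |
| Lens | (0.777, -0.102), 225 mm from the jar centre, so plausible |
| Tag facing | about 98° |
| Button | (0.451, -0.320) |

I'll go to the button first.

Call:
drive_tool(increments=[[[-1, 0, 0, 0, 0.03], [-1, 0, 0, 0, 0.06], [-1, 0, 0, 0, 0.09], [-1, 0, 0, 0, 0.125], [-1, 0, 0, 0, 0.125]]], squeeze=20)

```text
time_s: 0.78
tcp_pos: [0.6748, -0.0, 0.2372]
eef_rot: [180.0, -0.0, -135.0]
contact_force: [0.5, -0.7, 0.1]
gripper_width: 0.043
gripper_force: 0.0
```

Call:
drive_tool(increments=[[[-1, 0, 0, 0, 0.03], [-1, 0, 0, 0, 0.06], [-1, 0, 0, 0, 0.09], [-1, 0, 0, 0, 0.125], [-1, 0, 0, 0, 0.125]]])

```text
time_s: 1.4
tcp_pos: [0.6749, -0.0, 0.2374]
eef_rot: [-180.0, -0.0, -179.9]
contact_force: [0.8, -0.8, -0.3]
gripper_width: 0.0009
gripper_force: 0.0
```

Call:
drive_tool(increments=[[[-1, 0.13, -0.3, 0, 0], [-1, 0.27, -0.6, 0, 0], [-1, 0.4, -0.89, 0, 0]]])

```text
time_s: 1.78
tcp_pos: [0.6264, -0.1077, 0.2375]
eef_rot: [-180.0, -0.0, -179.7]
contact_force: [1.4, -0.0, -0.9]
gripper_width: 0.0003
gripper_force: 0.0
```

Call:
drive_tool(increments=[[[-1, 0.13, -0.3, 0, 0], [-1, 0.27, -0.6, 0, 0], [-1, 0.4, -0.89, 0, 0]]])

```text
time_s: 2.15
tcp_pos: [0.5783, -0.2147, 0.2377]
eef_rot: [-180.0, 0.0, -179.7]
contact_force: [1.3, 0.1, -1.0]
gripper_width: 0.0008
gripper_force: 0.0
```

Call:
drive_tool(increments=[[[-1, 0.13, -0.3, 0, 0], [-1, 0.27, -0.6, 0, 0], [-1, 0.4, -0.89, 0, 0], [-1, 0.4, -0.89, 0, 0], [-1, 0.4, -0.89, 0, 0]]])

```text
time_s: 2.78
tcp_pos: [0.5309, -0.3205, 0.2375]
eef_rot: [180.0, 0.0, -179.9]
contact_force: [0.6, -0.7, 0.2]
gripper_width: 0.0003
gripper_force: 0.0
```

Run:
```python
from h import *
s=r.get_state();print(s['tcp_pos'],s['eef_rot'],s['joints'],s['contact_force'])
W,mw=snap('wrist','wrist1'); _,ms=load('scene0');_,md=load('side0')
snap('scene','scene1');snap('side','side1')
print('expected button px',proj(mw,[.451,-.32,.085]))
print('jar a',onz(ms,(145,262),.152),'bottle',onz(ms,(417,188),.15))
print('decoy top',tri([ms,md],[(322,105),(293,262)]))
```

```text
[ 0.53092099 -0.32046575  0.23750566] [ 1.79993668e+02  1.00892132e-03 -1.79861950e+02] [-1.31032033e+01  1.54344789e+01 -6.62790038e+00 -6.89951603e-03
 -6.79380890e+01 -7.67561550e+01] [ 0.62402316 -0.6750087   0.15629369]
expected button px [[277.48253299  98.46421671]]
jar a [ 0.6386911  -0.30975226  0.152     ] bottle [0.62718647 0.44197384 0.15      ]
decoy top [0.32497733 0.2602073  0.24049522]
```

View pics/wrist1.png

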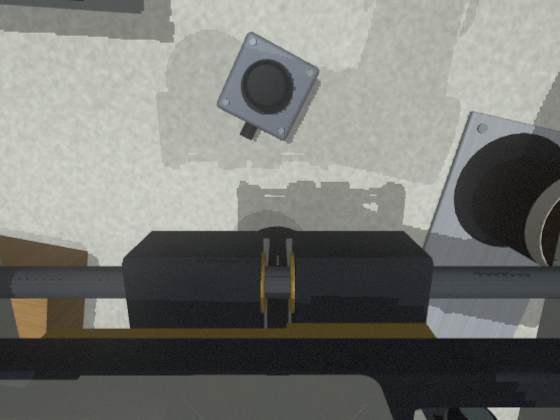

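The wrist view shows the palm button at (267,87), slightly off the expected (277,98). I'll correct the estimate and go down beside it.

Run:
```python
from h import *
W,mw=load('wrist1'); g=cv2.cvtColor(W,cv2.COLOR_BGR2GRAY)
m=((g<55)&(W[:,:,0]<70)).astype('uint8')
n,l,s,c=cv2.connectedComponentsWithStats(m)
k=l[87,267];print(s[k],c[k]);p=c[k] if s[k][4]<4000 else (267,87)
print(onz(mw,(267,87),.085),onz(mw,p,.085), 'dia',onz(mw,(242,87),.085)-onz(mw,(293,87),.085))
```

```text
[     0      0    560    420 170933] [260.10385941 174.7807562 ]
[ 0.44194167 -0.32870762  0.085     ] [ 0.44194167 -0.32870762  0.085     ] dia [ 0.00011552 -0.04223769  0.        ]
```

Call:
drive_tool(increments=[[[-1, 0.4, -0.035, 0, 0], [-1, 0.74, -0.068, 0, 0], [-1, 0.74, -0.068, 0.4, 0], [-1, 0.74, -0.068, 0.8, 0], [-1, 0.74, -0.068, 0.99, 0]]])

```text
time_s: 3.55
tcp_pos: [0.4413, -0.3274, 0.1165]
eef_rot: [179.9, -0.1, -179.9]
contact_force: [0.3, 0.5, 0.3]
gripper_width: 0.0002
gripper_force: 0.0
```

Call:
drive_tool(increments=[[[-1, 0, 0, 0.05, 0], [-1, 0, 0, 0.12, 0], [-1, 0, 0, 0.18, 0], [-1, 0, 0, 0.22, 0], [-1, 0, 0, 0.25, 0]]])

```text
time_s: 4.18
tcp_pos: [0.4428, -0.3287, 0.0893]
eef_rot: [-180.0, 0.1, -180.0]
contact_force: [-1.2, 2.1, 5.6]
gripper_width: 0.0005
gripper_force: 3.1
```

Call:
drive_tool(increments=[[[-1, 0, 0, 0.02, 0], [-1, 0, 0, 0.035, 0], [-1, 0, 0, 0.045, 0], [-1, 0, 0, 0.045, 0]]])

```text
time_s: 4.68
tcp_pos: [0.4429, -0.3288, 0.0858]
eef_rot: [-179.9, 0.1, -179.9]
contact_force: [-4.1, 6.4, 20.7]
gripper_width: 0.0004
gripper_force: 10.4
```

Call:
drive_tool(increments=[[[-1, 0, 0, 0, 0], [-1, 0, 0, 0, 0], [-1, 0, 0, -0.1, 0], [-1, 0, 0, -0.5, 0], [-1, 0, 0, -0.9, 0]]])

```text
time_s: 5.3
tcp_pos: [0.4417, -0.3285, 0.1924]
eef_rot: [180.0, -0.1, 180.0]
contact_force: [2.0, 0.4, 0.3]
gripper_width: 0.0005
gripper_force: 0.0
```

Call:
drive_tool(increments=[[[0, 0, 0, -0.3, 0], [0, 0, 0, -0.65, 0], [1, 0, 0.44, -0.65, 0], [1, 0, 0.88, -0.65, 0]]])

```text
time_s: 5.8
tcp_pos: [0.4419, -0.2222, 0.2697]
eef_rot: [180.0, 0.1, 179.9]
contact_force: [1.2, 0.8, -0.5]
gripper_width: 0.0349
gripper_force: 0.0
```

Call:
drive_tool(increments=[[[1, 0, 0.44, 0, 0], [1, 0, 0.88, 0, 0]]])

```text
time_s: 6.05
tcp_pos: [0.4418, -0.116, 0.2695]
eef_rot: [180.0, 0.0, 180.0]
contact_force: [0.7, -0.1, -0.4]
gripper_width: 0.0553
gripper_force: 0.0
```

Call:
drive_tool(increments=[[[1, 0, 0.44, 0, 0], [1, 0, 0.88, 0, 0]]])

```text
time_s: 6.3
tcp_pos: [0.4418, -0.0103, 0.2697]
eef_rot: [180.0, 0.0, 180.0]
contact_force: [1.0, 0.4, -0.8]
gripper_width: 0.0745
gripper_force: 0.0
```

Call:
drive_tool(increments=[[[1, 0, 0.44, 0, 0], [1, -0.1, 0.88, 0, 0]]])

```text
time_s: 6.55
tcp_pos: [0.4535, 0.0954, 0.27]
eef_rot: [179.9, 0.1, -180.0]
contact_force: [2.1, -0.2, -0.2]
gripper_width: 0.0872
gripper_force: 0.0
```

Call:
drive_tool(increments=[[[1, 0, 0.44, 0, 0], [1, -0.05, 0.88, 0, 0]]])

```text
time_s: 6.8
tcp_pos: [0.4598, 0.2011, 0.2697]
eef_rot: [180.0, 0.0, -180.0]
contact_force: [0.9, 0.2, 0.6]
gripper_width: 0.0877
gripper_force: 0.0
```

Call:
drive_tool(increments=[[[1, 0, 0, 0, -0.03], [1, 0, 0, 0, -0.06], [1, 0, 0, 0, -0.09], [1, 0, 0, 0, -0.125], [1, 0, 0, 0, -0.125]]])

```text
time_s: 7.42
tcp_pos: [0.4601, 0.1993, 0.2694]
eef_rot: [180.0, 0.0, -135.0]
contact_force: [-0.2, -0.3, 1.2]
gripper_width: 0.0876
gripper_force: 0.0
```

Call:
drive_tool(increments=[[[1, 0, 0, 0, -0.03], [1, 0, 0, 0, -0.06], [1, 0, 0, 0, -0.09], [1, 0, 0, 0, -0.125], [1, 0, 0, 0, -0.125]]])

```text
time_s: 8.05
tcp_pos: [0.4601, 0.1993, 0.2694]
eef_rot: [180.0, 0.0, -90.1]
contact_force: [0.1, -0.1, -0.5]
gripper_width: 0.0874
gripper_force: 0.0
```

Run:
```python
from h import *
s=r.get_state();print(s['time_s'],s['tcp_pos'],s['eef_rot'],s['joints'],s['contact_force'])
W,mw=snap('wrist','wrist2'); snap('scene','scene2')
```

```text
8.05 [0.46013343 0.19930581 0.26937585] [ 1.79999233e+02  2.37108513e-03 -9.01286918e+01] [ 4.59063635e+01  2.80208640e+00 -1.78167568e+01 -2.34882642e-03
 -6.93799829e+01 -4.60342282e+01] [ 0.14744297 -0.07913392 -0.50357115]
```

View pics/wrist2.png

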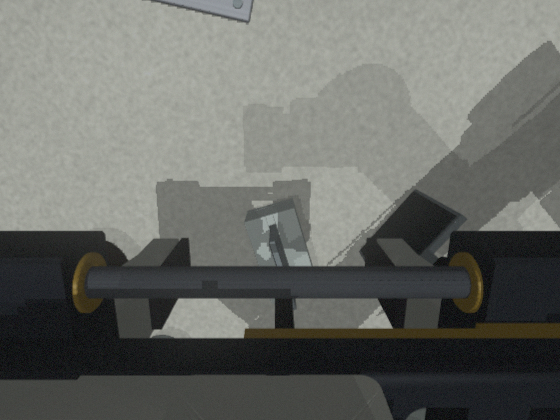

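The wrist view shows the block at (280,230), but the fingers hide its lower half. The camera looks from the -y side, so I'll move past the block in +y to see it clearly.

Call:
drive_tool(increments=[[[1, -0.4, 0, 0, 0], [1, -0.75, 0, 0, 0]]])

```text
time_s: 8.4
tcp_pos: [0.4603, 0.2904, 0.2697]
eef_rot: [-180.0, 0.0, -90.3]
contact_force: [0.5, 0.7, -0.3]
gripper_width: 0.0878
gripper_force: 0.0
```

Call:
drive_tool(increments=[[[1, -0.4, 0, 0, 0], [1, -0.75, 0, 0, 0], [1, -0.75, 0, 0, 0], [1, -0.75, 0, 0, 0]]])

```text
time_s: 8.9
tcp_pos: [0.46, 0.3792, 0.2689]
eef_rot: [180.0, -0.0, -90.1]
contact_force: [-1.3, -1.3, -0.7]
gripper_width: 0.0877
gripper_force: 0.0
```

Run:
```python
from h import *
s=r.get_state();print(s['time_s'],s['tcp_pos'],s['eef_rot'])
W,mw=snap('wrist','wrist3'); snap('scene','scene3')
print(proj(mw,[[.455,.292,.204],[.47,.29,.046],[.325,.26,.24]]))
cv2.imwrite('pics/c3.png',cv2.resize(W[0:290,100:480,::-1],None,fx=2,fy=2,interpolation=cv2.INTER_CUBIC))
```

```text
8.9 [0.45997113 0.37919672 0.26894754] [ 1.79967895e+02 -4.52363518e-02 -9.01309144e+01]
[[286.07627658  79.86580482]
 [267.51485498  91.6007881 ]
 [573.88223614  -2.24364643]]
```

View pics/c3.png

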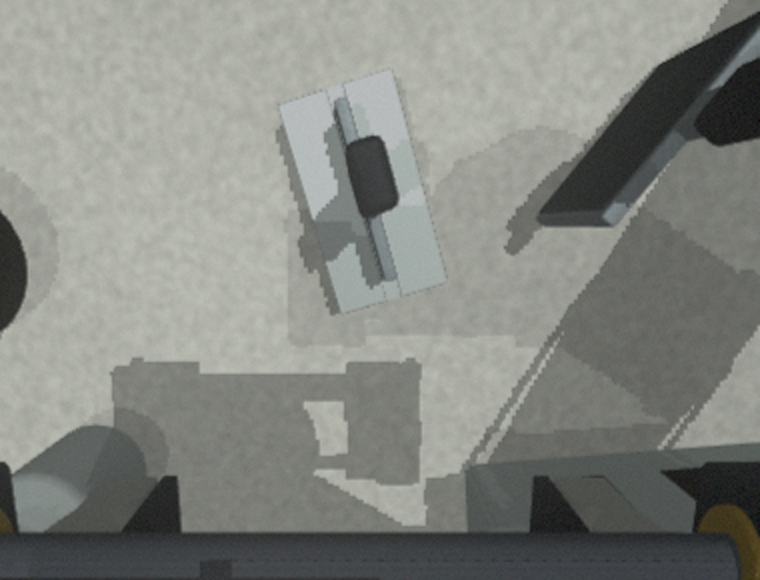

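The crop shows the block with corners at crop (278,104), (390,70), (447,280) and (340,315). The handle's top is at crop (372,177), or picture (286,88). The lookalike is well off to the right.

Run:
```python
from h import *
_,m=load('wrist3')
c=np.array([onz(m,(100+x/2,y/2),.046) for x,y in[(278,104),(390,70),(447,280),(340,315)]])
print(c,c.mean(0));
for a,b in((0,3),(1,2),(1,0),(2,3)):
    d=c[b]-c[a];print(np.hypot(*d[:2]),np.degrees(np.arctan2(d[1],d[0])))
print('top',onz(m,(285.5,87),.204))
W,_=load('wrist3');g=cv2.cvtColor(W,cv2.COLOR_BGR2GRAY)
n,l,s,cc=cv2.connectedComponentsWithStats((g<75).astype('uint8'))
k=l[88,286];ct=cv2.findContours((l==k).astype('uint8'),0,2)[0][0];print(s[k],cc[k],cv2.minAreaRect(ct),onz(m,cc[k],.204))
```

```text
[[0.49813535 0.25228914 0.046     ]
 [0.44236114 0.23686276 0.046     ]
 [0.41081207 0.33919343 0.046     ]
 [0.46795385 0.35771069 0.046     ]] [0.4548156  0.29651401 0.046     ]
0.10965686137084944 105.97607050244355
0.10708365756906985 107.13480020354986
0.05786825740578059 15.460714887080444
0.06006722821469993 17.955347378091115
top [0.45531828 0.29593616 0.204     ]
[273  68  26  44 748] [284.9973262   87.86898396] ((285.4307556152344, 89.24614715576172), (41.221717834472656, 20.523155212402344), 74.74488067626953) [0.45561033 0.2964179  0.204     ]
```

Run:
```python
from h import *
_,m=load('side0');_,s=load('scene0')
a=onz(m,(271.8,325),0);b=onz(m,(312,319),0);c=(a+b)/2
print(a,b,c)
for z in(.2,.22,.24,.26):print(z,onz(m,(293,261),z),proj(m,[c[0],c[1],z]))
```

```text
[0.34676148 0.31084262 0.        ] [0.27812695 0.22194085 0.        ] [0.31244421 0.26639174 0.        ]
0.2 [0.34774092 0.23064442 0.2       ] [[294.30756281 276.63411711]]
0.22 [0.33729159 0.24360478 0.22      ] [[294.5651007 271.5708697]]
0.24 [0.32684226 0.25656515 0.24      ] [[294.82815028 266.39926139]]
0.26 [0.31639293 0.26952552 0.26      ] [[295.0968904  261.11577593]]
```

Call:
drive_tool(increments=[[[1, 0.35, 0.02, 0, -0.025], [1, 0.69, 0.037, 0, -0.046], [1, 0.69, 0.037, 0, -0.046], [1, 0.69, 0.037, 0.3, -0.046], [1, 0.69, 0.037, 0.6, -0.046]]])

```text
time_s: 9.62
tcp_pos: [0.4561, 0.2966, 0.1974]
eef_rot: [-179.9, 0.1, -73.6]
contact_force: [-0.9, 0.3, -1.0]
gripper_width: 0.0871
gripper_force: 0.0
```

Call:
drive_tool(increments=[[[1, 0, 0, 0.15, 0], [1, 0, 0, 0.28, 0], [0, 0, 0, 0.28, 0], [-0.4, 0, 0, 0.28, 0], [-0.6, 0, 0, 0.28, 0]]], squeeze=10)

```text
time_s: 10.25
tcp_pos: [0.4561, 0.2971, 0.1647]
eef_rot: [-179.9, 0.1, -73.4]
contact_force: [-0.2, 1.3, -0.5]
gripper_width: 0.0632
gripper_force: 0.0
```

Run:
```python
from h import *
s=r.get_state();print(s)
```

```text
{'time_s': 10.25, 'joints': array([ 5.37116769e+01,  1.17337027e+01, -2.18003920e+01,  8.95686912e-03,
       -5.63689378e+01, -3.71645730e+01]), 'qd': array([ 0.00396387, -0.02230038, -0.22053899, -0.08796698,  0.09878342,
        0.04731798]), 'joint_torque': array([-1.29311322e-02, -4.24702764e+01,  2.59085888e+01,  6.20006964e+00,
       -2.03467644e-02, -5.08762445e-03]), 'tcp_pos': array([0.45613731, 0.29707111, 0.16470511]), 'eef_rot': array([-1.79918216e+02,  5.26287769e-02, -7.34479041e+01]), 'contact_force': array([-0.20166825,  1.33736491, -0.45599214]), 'moment': array([ 0.01129985,  0.031165  , -0.00864375]), 'gripper_force': 0.0, 'gripper_width': 0.06319980440146729}
```

Position matches the handle, so I'll close in.

Call:
drive_tool(increments=[[[-0.6, 0, 0, 0, 0], [-0.7, 0, 0, 0, 0], [-1, 0, 0, 0, 0], [-1, 0, 0, 0, 0], [-1, 0, 0, 0, 0]]], squeeze=10)

```text
time_s: 10.88
tcp_pos: [0.4557, 0.2966, 0.1637]
eef_rot: [180.0, -0.0, -73.4]
contact_force: [-1.1, 0.4, 0.5]
gripper_width: 0.0133
gripper_force: 0.0
```

Call:
drive_tool(increments=[[[-1, 0, 0, 0, 0], [-1, 0, 0, 0, 0]]], squeeze=30)

```text
time_s: 11.12
tcp_pos: [0.4557, 0.2966, 0.1637]
eef_rot: [180.0, -0.0, -73.4]
contact_force: [0.4, 0.8, -0.4]
gripper_width: 0.0121
gripper_force: 30.0
```

Call:
drive_tool(increments=[[[-1, 0, 0, -0.08, 0], [-1, 0, 0, -0.2, 0], [-1, 0, 0, -0.35, 0], [-1, 0, 0, -0.5, 0], [-1, 0, 0, -0.65, 0]]])

```text
time_s: 11.75
tcp_pos: [0.4558, 0.2967, 0.2435]
eef_rot: [-180.0, 0.0, -73.4]
contact_force: [1.3, -0.3, -1.0]
gripper_width: 0.0117
gripper_force: 30.0
```

Call:
drive_tool(increments=[[[-1, 0, 0, -0.1, 0], [-1, 0, 0, -0.1, 0], [-1, 0, 0, -0.1, 0]]])

```text
time_s: 12.12
tcp_pos: [0.4554, 0.2964, 0.2532]
eef_rot: [180.0, -0.0, -73.4]
contact_force: [-0.0, -0.5, -2.4]
gripper_width: 0.0114
gripper_force: 30.0
```

Mirror is held, about 1.6 N of weight showing. Turn it and carry it to the tag.

Call:
drive_tool(increments=[[[-1, 0, 0, 0, 0.02], [-1, 0, 0, 0, 0.045], [-1, 0, 0, 0, 0.07], [-1, 0, 0, 0, 0.095], [-1, 0, 0, 0, 0.106]]])

```text
time_s: 12.75
tcp_pos: [0.4554, 0.2963, 0.2527]
eef_rot: [180.0, -0.1, -111.8]
contact_force: [-0.1, 0.6, -2.3]
gripper_width: 0.0119
gripper_force: 30.0
```

Call:
drive_tool(increments=[[[-1, 0, 0, 0, 0.025], [-1, 0, 0, 0, 0.05], [-1, 0, 0, 0, 0.075], [-1, 0, 0, 0, 0.1], [-1, 0, 0, 0, 0.107]]])

```text
time_s: 13.38
tcp_pos: [0.4554, 0.2963, 0.2528]
eef_rot: [-180.0, -0.1, -150.3]
contact_force: [0.5, 1.0, -2.6]
gripper_width: 0.0119
gripper_force: 30.0
```

Call:
drive_tool(increments=[[[-1, 0.02, -0.15, 0, 0], [-1, 0.05, -0.35, 0, 0], [-1, 0.08, -0.55, 0, 0], [-1, 0.12, -0.75, 0, 0], [-1, 0.136, -0.886, 0, 0]]])

```text
time_s: 14.0
tcp_pos: [0.4947, 0.1946, 0.2534]
eef_rot: [-180.0, -0.0, -150.1]
contact_force: [0.2, 0.2, -1.5]
gripper_width: 0.012
gripper_force: 30.0
```

Call:
drive_tool(increments=[[[-1, 0.03, -0.2, 0, 0], [-1, 0.07, -0.45, 0, 0], [-1, 0.11, -0.7, 0, 0], [-1, 0.13, -0.84, 0, 0], [-1, 0.136, -0.886, 0, 0]]])

```text
time_s: 14.62
tcp_pos: [0.5336, 0.0951, 0.2535]
eef_rot: [180.0, -0.0, -150.2]
contact_force: [0.3, -0.8, -2.2]
gripper_width: 0.0121
gripper_force: 30.0
```

Call:
drive_tool(increments=[[[-1, 0, 0, 0.12, 0], [-1, 0, 0, 0.25, 0], [-1, 0, 0, 0.38, 0], [-1, 0, 0, 0.46, 0], [-1, 0, 0, 0.46, 0]]])

```text
time_s: 15.25
tcp_pos: [0.5329, 0.096, 0.1975]
eef_rot: [180.0, -0.1, -150.1]
contact_force: [0.6, -0.9, -2.5]
gripper_width: 0.0119
gripper_force: 30.0
```

Run:
```python
from h import *
s=r.get_state();print(s['time_s'],s['tcp_pos'],s['eef_rot'],s['gripper_width'],s['contact_force'])
W,mw=snap('wrist','wrist4'); A,ms=snap('scene','scene4'); B,md=snap('side','side4')
P=[[.550,-.0065,.085],[.557,-.055,.162],[.535,.0925,.085],[.777,-.102,.085]]
for m in(mw,ms,md):print(proj(m,P).round(0).tolist())
a=cv2.resize(A[170:350,190:390],None,fx=2,fy=2);b=cv2.resize(B[130:310,220:420],None,fx=2,fy=2)
w=cv2.resize(W[:,:,::-1],(320,240))
cv2.imwrite('pics/c4.png',np.vstack([np.hstack([a[:,:,::-1],b[:,:,::-1]]),cv2.copyMakeBorder(w,0,0,0,480,0)]))
```

```text
15.25 [0.5328989  0.09598346 0.1975185 ] [ 1.79998747e+02 -1.08842202e-01 -1.50097955e+02] 0.01189859165256423 [ 0.58248195 -0.87188046 -2.50607637]
[[148.0, 157.0], [4.0, 141.0], [272.0, 203.0], [-61.0, 329.0]]
[[256.0, 217.0], [238.0, 208.0], [288.0, 205.0], [243.0, 300.0]]
[[293.0, 207.0], [302.0, 180.0], [275.0, 227.0], [261.0, 161.0]]
```

View pics/c4.png

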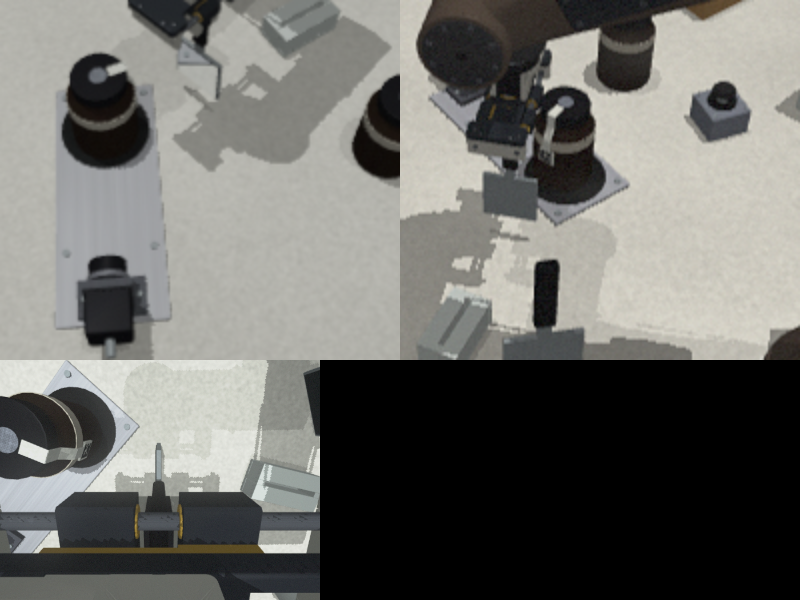

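The pictures agree with the plan. The tag shows at wrist (154,157) against the predicted (148,157), and at side (294,205) against the predicted (293,207), so it is within about 5 mm. The mirror is upright with its glass towards the jar and camera, and its back to the side camera. It's clear of everything, the jar and button haven't moved, and the button is up. I'll hand it in.

Call:
drive_tool(increments=[[[-1, 0, 0, 0, 0], [-1, 0, 0, 0, 0], [-1, 0, 0, 0, 0]]])

```text
time_s: 15.78
tcp_pos: [0.5334, 0.096, 0.1987]
eef_rot: [180.0, 0.0, -150.1]
contact_force: [-0.2, 1.9, -2.2]
gripper_width: 0.0115
gripper_force: 30.0
```

```bash
python3 -c "
from plant import job
print(job.close_job())"
```

```text
the job is handed in; nothing more can be done
None
```

I pressed the button to its stop, drew the mirror from its block, and handed the job in at about 16 s with the mirror held upright roughly 10 cm out from the tag and angled to the lens; the jar showed no visible movement, and the hand-in returned no verdict.

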